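Release the latched lane key

TASK

One of the four identical keys on the parcel counter's grey console has been left latched down and keeps its sorting lane closed. Find it by feel, tapping the keys only lightly with the fingertips, then press that key all the way in and let it spring back up. Do not press the other three keys in; nothing needs to be gripped or lifted, so leave everything else on the counter where it stands.

Things in the scene. Friction and masses are not known exactly. Their poses are not given: they have to be found in the camera images.
- console: low grey steel box fixed to the table, 130 mm deep (its x), 380 mm wide (its y) and 40 mm high; origin at the centre of its underside, x pointing away from the robot at yaw 0, z up. Four identical keys stand in one row along its y axis, in the middle of its top, 52 mm apart (at y = +78, +26, -26 and -78 mm, x = 0).
- row (a point): the middle of the key row, on the console's top. A cap moves straight down against a spring: an up key begins to give at 3 N, then takes 1 N more per mm (12 N fully in, 9 mm). A tap is light if it pushes a key in by at most 6 mm. The latched key feels firm up to about 7 N; pressed on, to the end of its travel (about 12 N), it lets go and springs up fully when the finger leaves.
- place_1 (a point): place 1 of 4 in the key row, counted from the robot's left (+y): fixed point on the console's top under the cap's centre. It does not show if the cap is up or latched. Each key has a fixed black frame, 46 mm (console's x) by 38 mm (y), 3 mm thick, around a grey cap 36 by 28 mm. The cap's top lies 14 mm above this point if up, about 10 mm if latched, 5 mm if fully in.
- place_2 (a point): place 2 of 4 in the key row, counted from the robot's left (+y): fixed point on the console's top under the cap's centre. It does not show if the cap is up or latched. Each key has a fixed black frame, 46 mm (console's x) by 38 mm (y), 3 mm thick, around a grey cap 36 by 28 mm. The cap's top lies 14 mm above this point if up, about 10 mm if latched, 5 mm if fully in.
- place_3 (a point): place 3 of 4 in the key row, counted from the robot's left (+y): fixed point on the console's top under the cap's centre. It does not show if the cap is up or latched. Each key has a fixed black frame, 46 mm (console's x) by 38 mm (y), 3 mm thick, around a grey cap 36 by 28 mm. The cap's top lies 14 mm above this point if up, about 10 mm if latched, 5 mm if fully in.
- place_4 (a point): place 4 of 4 in the key row, counted from the robot's left (+y): fixed point on the console's top under the cap's centre. It does not show if the cap is up or latched. Each key has a fixed black frame, 46 mm (console's x) by 38 mm (y), 3 mm thick, around a grey cap 36 by 28 mm. The cap's top lies 14 mm above this point if up, about 10 mm if latched, 5 mm if fully in.
- stamp: a hand stamp with a round wooden grip, 34 mm wide and 64 mm tall, standing on the left end of the console's top; not part of the work, loose; origin at the centre of its underside.
- tape_roll: a roll of clear tape, 54 mm across and 24 mm tall, lying on the right end of the console's top; not part of the work, loose; origin at the centre of its underside.
- carton: a small sealed parcel, 90 x 150 x 75 mm, on the table behind the console; not part of the work, loose; origin at the centre of its underside.
- spray: a white plastic bottle, 52 mm wide and 150 mm tall, on the table behind the console's left end; not part of the work, loose; origin at the centre of its underside.
- cup: a black cup, 72 mm wide and 85 mm tall, on the table behind the console's right end; not part of the work, loose; origin at the centre of its underside.
- glue_jar: a small jar, 60 mm wide and 55 mm tall, on the table in front of the console's left end; not part of the work, loose; origin at the centre of its underside.
- pad: a pad of slips, 70 x 100 x 18 mm, on the table in front of the console's right end; not part of the work, loose; origin at the centre of its underside.
Mind the look-alikes: they are no part of the job. Leave any blue or turquoise look-alike of the cup alone.

How it is judged (in metres and radians):
On the way:
1. the latched key is pressed in by the fingers, past its latch (z of key_c_cap_c0 in the frame of console below 0.04 m and contact force between the fingers and key_c_cap_c0 above 0.5 N), for 0.02 s.
At the end, for the whole second after the job is handed in: all four keys stand up at full height (within 1.5 mm), the fingers having pressed the latched one in past its latch; everything else is at rest where it stood (z of each of key_a_cap_c0, key_b_cap_c0, key_c_cap_c0, key_d_cap_c0 in the frame of console above 0.0445 m and linear speed of each of stamp, tape_roll, carton, spray, cup, glue_jar, pad below 0.02 m/s); the robot touches nothing.
It fails at once if one of the three keys that were up is pressed in by more than 6 mm of its 9 mm travel (z of any of key_a_cap_c0, key_b_cap_c0, key_d_cap_c0 in the frame of console below 0.04 m).
It fails at once if something on the counter is shifted by more than 20 mm, or lifted (distance of any of stamp, tape_roll, carton, spray, cup, glue_jar, pad from where it was at the start of the episode above 0.02 m).
It fails at once if something on the counter is tipped over (angle between any of stamp, tape_roll, carton, spray, cup, glue_jar, pad's own z axis and vertical above 0.4 rad).
It also fails if it takes over 51 s, if anything falls off the work surface, if the arm or the gripper's body presses on something with over 40 N, if the wrist force passes 120 N, or if a joint passes its speed limit or range.

ROBOT

A 6-joint arm with a two-finger parallel gripper is mounted at the origin on the work surface. World frame = base frame: x ahead of the robot, y to its left, z up, the work surface at z = 0. Lengths are in m, angles in degrees, forces in N, time in s.
With the tool pointing down it reaches from about 0.35 to 0.775 m from the base axis. Payload 7.3 kg.
Tool frame: the origin (TCP) lies at the very end of the fingers, on their centre line; the grasp point (between the pads) lies 19 mm behind it; z points along the fingers, y is the direction in which the jaws open and shut (so a half turn about z gives the same grasp; the last joint's range is limited). The gripper opens to 92 mm and grips with 3 to 60 N. Pads are 19 mm wide; open, the fingers measure 130 mm over their backs; the gripper's body (75 mm by 190 mm) begins 47 mm behind the grasp point.
Start: joints at [-75.688, 19.595, 87.324, -0, 73.075, -8.365], TCP at [0.202, -0.484, 0.227] pointing down, gripper open.
Joint ranges: [-145.02, 145.02], [-44.19, 115.74], [2.07, 154.8], [-57.11, 237.11], [16.16, 152.29], [-177.93, 177.93]. Speed limits (degrees/s): [147.25, 147.25, 180, 180, 180, 180].

INTERFACE

Orientations are given as [roll, pitch, yaw] about the fixed x, y, z axes, in that order (R = Rz(yaw) Ry(pitch) Rx(roll)).
In Python, from plant import readout, cams, ticket gives the robot as it stands.
- The arm moves only by the shell command python3 -m jog 'ROWS' [FORCE]. ROWS is a JSON object of lists of equal length, an entry for each row: "xyz": the shift along the tool's x, y, z in mm, a list of three; "rotation": the turn, a rotation vector about the tool's x, y, z in rad, a list of three; "grip": the closure in counts, from 0 (fully open) to 255 (shut). A call has 1 to 12 rows; each row is the pose to reach, as a shift and turn from the pose measured when the call began, along the tool's axes at that moment; what a row does not reach only later rows make up. A row lasts 1/10 s, in which the tool goes at most 50 mm and 8.59 degrees, less where a joint would pass 70% of its speed; a pose out of reach is approached as far as the arm can. A call with a gripper value outside its range is refused whole. The fingers move at their own pace and stop on an object; FORCE is the grip in N (left out, the last holds). Time passes only in rows, so rows that repeat a pose let the fingers close. It gives the time, the measured TCP pose, the force and the opening at its end, in the units of the state.
- readout.observe(): the state, without advancing time (a new reading comes with each control period).
- cams.snapshot(name): name is "side" or "top"; returns the picture (400x640x3 uint8, blue, green, red); there is no depth.
- cams.get_calibration(name): a dict with "camera_matrix" (3x3 intrinsics, pixels), "position" and "orientation" of the camera in the world. Camera axes: x right, y up, looking along -z (the intrinsics and any distortion apply to the point x, -y, -z); pixel columns grow to the right and rows downward; lengths in m; the calibration is good to about 2 mm. A picture is of the moment at which its call begins. get_calibration takes no time and is no camera call.
- ticket.hand_in(): hands the job in, once; it reports no verdict.
The state is a dict: "time_s": time; "joint_positions": joint angles; "dq": joint speeds; "joint_efforts": joint torques, N m; "position": TCP position; "ee_rot": TCP orientation; "force": force on the tool from outside, world axes, zero at the start; "ft_torque": the same for the moment, N m; "finger_gap": finger opening in m.
Only numpy, scipy, OpenCV 4.12 (cv2) and the standard library are available. Lean on these libraries where they do the work, as an engineer would, in place of code of your own. Each camera call takes 0.05 s, during which the arm holds its last target.

## Working session

There is one attempt and no reset: what is moved stays moved. The work goes in short steps, Python scripts to look and compute and a shell command to move; the robot and the scene stay as the last step left them, time stands still between calls to the robot, and variables do not carry over. Pictures are saved under pics/ and viewed, and the job is handed in when it is done.

```bash
ls; mkdir -p pics
python3 - <<'E'
from plant import readout,cams
import cv2
print(readout.observe())
for n in("side","top"):
    cv2.imwrite(f"pics/{n}0.png",cams.snapshot(n)); print(n,cams.get_calibration(n))
E
```

```text
pics
{'time_s': 0.0, 'joint_positions': array([-7.56865201e+01,  1.96359101e+01,  8.73763173e+01, -4.90971612e-04,
        7.30753329e+01, -8.36245795e+00]), 'dq': array([ 0.03510252,  0.04704819, -0.0569739 ,  0.04478005, -0.1144756 ,
       -0.04827345]), 'joint_efforts': array([-1.48338622e-03, -4.31247175e+01, -2.44224304e+01,  7.15863495e-02,
        5.58611273e-02, -1.08374181e-04]), 'position': array([ 0.20233742, -0.48400455,  0.2260553 ]), 'ee_rot': array([-1.79913302e+02, -1.22698273e-02,  2.26760718e+01]), 'force': array([-0.10165984, -0.33792481, -0.19993653]), 'ft_torque': array([-0.01317234, -0.02057756, -0.00564604]), 'finger_gap': 0.09217863974031755}
side {'camera_matrix': array([[425.21813766,   0.        , 319.94363911],
       [  0.        , 425.21813766, 199.12598152],
       [  0.        ,   0.        ,   1.        ]]), 'position': array([ 0.38965425, -0.56703917,  0.83162536]), 'orientation': array([ 38.09641056,  -0.05983224, -16.39411495])}
top {'camera_matrix': array([[443.75571865,   0.        , 319.49716565],
       [  0.        , 443.75571865, 198.67961962],
       [  0.        ,   0.        ,   1.        ]]), 'position': array([0.48329914, 0.03340171, 0.91072878]), 'orientation': array([  6.1900618 ,   0.52122242, -90.53153888])}
```

View pics/top0.png

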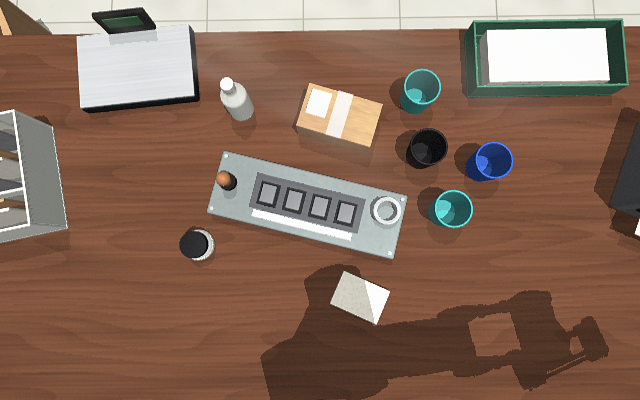

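View pics/side0.png

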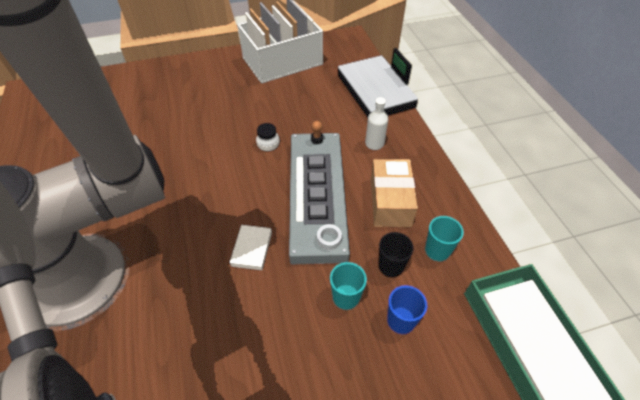

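The top picture shows the console with a stamp at (227,180), four keys at about (268,195), (294,201), (320,207) and (346,212), and the tape roll at (386,210). The side view agrees. I'll measure the frames next.

```bash
cat > h.py <<'E'
import numpy as np,cv2
from scipy.spatial.transform import Rotation as Ro
from plant import readout,cams
def ray(n,uv,z):
    c=cams.get_calibration(n);K=c["camera_matrix"];R=Ro.from_euler('xyz',c["orientation"],degrees=True).as_matrix()
    d=np.linalg.inv(K)@np.array([uv[0],uv[1],1.]);d=R@np.array([d[0],-d[1],-d[2]])
    p=np.array(c["position"]);return p+d*(z-p[2])/d[2]
E
python3 - <<'E'
from h import *
im=cv2.imread("pics/top0.png");g=cv2.cvtColor(im,cv2.COLOR_BGR2GRAY)
a=cv2.resize(im[140:265,195:420],None,fx=3.5,fy=3.5,interpolation=cv2.INTER_NEAREST);cv2.imwrite("pics/z.png",a)
s=cv2.imread("pics/side0.png");cv2.imwrite("pics/zs.png",cv2.resize(s[120:270,270:360],None,fx=4,fy=4,interpolation=cv2.INTER_CUBIC))
for n,img,roi,z in(("top",im,(150,240,245,365),.043),("side",s,(145,225,295,335),.043)):
    g=cv2.cvtColor(img,cv2.COLOR_BGR2GRAY)
    for t in(40,50,60):
        m=np.zeros_like(g);r=roi;m[r[0]:r[1],r[2]:r[3]]=(g[r[0]:r[1],r[2]:r[3]]<t)*255
        cs,_=cv2.findContours(m,cv2.RETR_EXTERNAL,cv2.CHAIN_APPROX_NONE)
        for c in cs:
            if cv2.contourArea(c)>100:
                (u,v),wh,an=cv2.minAreaRect(c);print(n,t,round(u,1),round(v,1),np.round(wh,1),round(an),ray(n,(u,v),z).round(4))
# console by corner screws/hull
hsv=cv2.cvtColor(im,cv2.COLOR_BGR2HSV)
m=((hsv[...,1]<60)&(hsv[...,2]>110)).astype(np.uint8)*255
m[:145]=0;m[265:]=0;m[:,:200]=0;m[:,415:]=0
cs,_=cv2.findContours(m,cv2.RETR_EXTERNAL,cv2.CHAIN_APPROX_NONE);c=max(cs,key=cv2.contourArea)
b=cv2.boxPoints(cv2.minAreaRect(c));P=np.array([ray("top",q,.04) for q in b]);print(b.round(1),P.round(4),P.mean(0),np.linalg.norm(np.diff(P,axis=0),axis=1))
E
```

```text
top 60 293.6 200.3 [19.3 22.7] 15 [0.5747 0.0914 0.043 ]
top 60 268.0 194.3 [19.3 22.7] 15 [0.5871 0.1418 0.043 ]
[[205.9 212.2]
 [221.8 148.7]
 [408.6 195.4]
 [392.8 258.9]] [[ 0.5532  0.2646  0.04  ]
 [ 0.6805  0.2351  0.04  ]
 [ 0.5825 -0.1354  0.04  ]
 [ 0.4586 -0.1008  0.04  ]] [0.56870003 0.06588384 0.04      ] [0.13061922 0.38320486 0.12860976]
```

View pics/z.png

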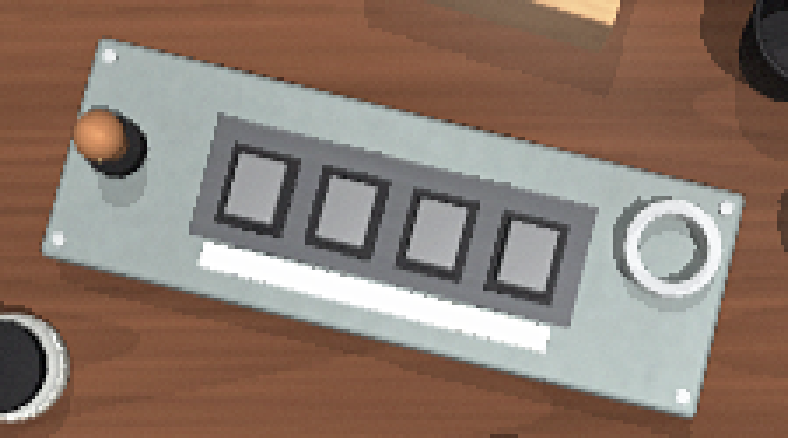

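View pics/zs.png

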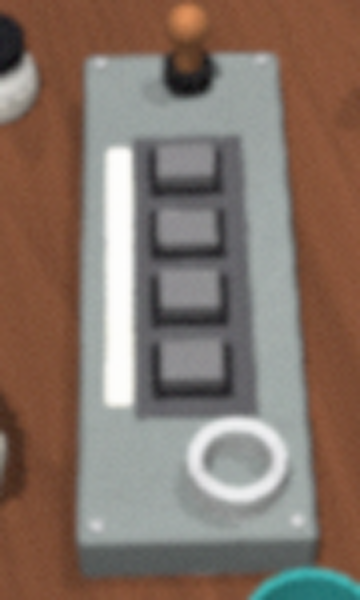

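The zoomed views show the four frames at top pixels (268,194), (294,200), (320,207) and (346,213). The row middle is at about (0.568, 0.066) and the yaw is -14.5°. Two checks hold: the spacing comes out at 51.9 mm and the console at 383 x 130 mm. With the fingers shut, I'll put the jaw axis along the console's x (tool yaw 75.5°).

```bash
python3 -m jog '{"xyz":[[37,-27,0],[75,-54,0],[112,-80,0],[149,-107,0],[186,-134,0],[224,-161,0],[261,-188,0],[298,-214,0],[336,-241,0],[373,-268,0],[410,-295,0],[448,-321,0]],"rotation":[[0,0,-0.077],[0,0,-0.154],[0,0,-0.23],[0,0,-0.307],[0,0,-0.384],[0,0,-0.46],[0,0,-0.537],[0,0,-0.614],[0,0,-0.69],[0,0,-0.767],[0,0,-0.844],[0,0,-0.921]],"grip":[255,255,255,255,255,255,255,255,255,255,255,255]}' 20
cat >> h.py <<'E'
def plan(t,yaw=75.5,row=(.568,.066),cy=-14.5):
    s=readout.observe();R=Ro.from_euler('xyz',s["ee_rot"],degrees=True)
    Rt=Ro.from_euler('xyz',[180,0,yaw],degrees=True)
    print("t",round(s["time_s"],2),"pos",s["position"].round(4),"rpy",s["ee_rot"].round(2),"F",s["force"].round(2),"gap",round(s["finger_gap"],4))
    print("shift mm",(R.inv().apply(np.array(t)-s["position"])*1000).round(1),"rot",(R.inv()*Rt).as_rotvec().round(3))
def key(i,z,row=(.568,.066),cy=-14.5):
    o=.078-.052*(i-1);a=np.radians(cy);return [row[0]-o*np.sin(a),row[1]+o*np.cos(a),z]
E
python3 -c "
from h import *
plan(key(1,.075))"
```

```text
time_s: 1.3
position: [0.4924, -0.0132, 0.2265]
ee_rot: [-179.9, -0.1, 75.6]
force: [1.4, -0.3, -0.4]
finger_gap: 0.0022
t 1.3 pos [ 0.4924 -0.0132  0.2265] rpy [-1.7994e+02 -6.0000e-02  7.5640e+01] F [ 1.43 -0.34 -0.42] gap 0.0022
shift mm [173.4  54.  151.6] rot [-0.001 -0.001  0.002]
```

```bash
python3 -m jog '{"xyz":[[40,12,10],[80,25,30],[120,37,50],[150,47,70],[173,54,90],[173,54,110],[173,54,130],[173,54,145],[173,54,150],[173,54,152],[173,54,152],[173,54,152]],"rotation":[[-0.001,-0.001,0.002],[-0.001,-0.001,0.002],[-0.001,-0.001,0.002],[-0.001,-0.001,0.002],[-0.001,-0.001,0.002],[-0.001,-0.001,0.002],[-0.001,-0.001,0.002],[-0.001,-0.001,0.002],[-0.001,-0.001,0.002],[-0.001,-0.001,0.002],[-0.001,-0.001,0.002],[-0.001,-0.001,0.002]],"grip":[255,255,255,255,255,255,255,255,255,255,255,255]}'
python3 - <<'E'
from h import *
plan(key(1,.0525))
for n in("side","top"): cv2.imwrite(f"pics/{n}1.png",cams.snapshot(n))
a=cv2.imread("pics/side1.png")[90:290,220:420];b=cv2.imread("pics/top1.png")[120:270,200:420]
cv2.imwrite("pics/c1.png",np.hstack([cv2.resize(a,(400,400)),cv2.resize(b,(400,400*150//220)) if 0 else cv2.resize(b,(400,400))]))
E
```

```text
time_s: 2.5
position: [0.588, 0.1412, 0.0755]
ee_rot: [179.9, -0.0, 75.5]
force: [-0.1, -0.6, 0.7]
finger_gap: 0.0004
t 2.5 pos [0.588  0.1412 0.0755] rpy [ 1.7992e+02 -3.0000e-02  7.5520e+01] F [-0.06 -0.55  0.72] gap 0.0004
shift mm [ 0.2 -0.6 23. ] rot [ 0.001 -0.001  0.   ]
```

View pics/c1.png

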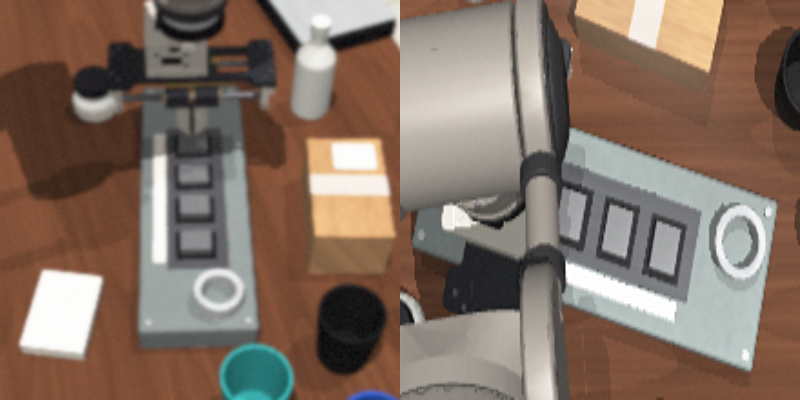

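The side crop shows the shut fingers above key 1, clear of the spray, stamp and jar. I'll descend gently: first to about z=0.0525, where an up key would push back with about 4.5 N and a latched one would not be touched.

```bash
python3 -m jog '{"xyz":[[0,-0.5,6],[0,-0.5,12],[0,-0.5,17],[0,-0.5,20],[0,-0.5,21.5],[0,-0.5,23],[0,-0.5,23],[0,-0.5,23]],"rotation":[[0,0,0],[0,0,0],[0,0,0],[0,0,0],[0,0,0],[0,0,0],[0,0,0],[0,0,0]],"grip":[255,255,255,255,255,255,255,255]}'
python3 -c "
from h import *
plan(key(1,.051))"
```

```text
time_s: 3.4
position: [0.5873, 0.1413, 0.0527]
ee_rot: [179.9, -0.0, 75.5]
force: [-2.5, -0.5, 4.1]
finger_gap: 0.0002
t 3.4 pos [0.5873 0.1413 0.0527] rpy [ 1.7994e+02 -2.0000e-02  7.5530e+01] F [-2.47 -0.54  4.07] gap 0.0002
shift mm [0.3 0.2 1.7] rot [ 0.001 -0.     0.001]
```

```bash
python3 -m jog '{"xyz":[[0,0,1],[0,0,1.7],[0,0,1.7],[0,0,1.7]],"rotation":[[0,0,0],[0,0,0],[0,0,0],[0,0,0]],"grip":[255,255,255,255]}'
python3 -m jog '{"xyz":[[0,0,-5],[0,0,-12],[0,0,-19],[0,0,-19]],"rotation":[[0,0,0],[0,0,0],[0,0,0],[0,0,0]],"grip":[255,255,255,255]}'
python3 -c "
from h import *
plan(key(2,.068))"
```

```text
time_s: 3.8
position: [0.5874, 0.1413, 0.0514]
ee_rot: [179.9, -0.0, 75.5]
force: [-4.0, -0.2, 5.9]
finger_gap: 0.0002
time_s: 4.2
position: [0.5883, 0.1415, 0.0716]
ee_rot: [179.8, -0.1, 75.5]
force: [-0.0, -0.1, -0.0]
finger_gap: 0.0003
t 4.2 pos [0.5883 0.1415 0.0716] rpy [ 1.7978e+02 -9.0000e-02  7.5520e+01] F [-0.01 -0.08 -0.04] gap 0.0003
shift mm [-52.1  -0.8   3.5] rot [ 0.004 -0.002  0.   ]
```

Key 1 is up: it gave 4.1 N, then 5.9 N after another 1.3 mm. Next is key 2.

```bash
python3 -m jog '{"xyz":[[-15,-0.5,0],[-35,-0.5,0],[-52,-0.8,0],[-52,-0.8,4],[-52,-0.8,10],[-52,-0.8,14],[-52,-0.8,17],[-52,-0.8,19],[-52,-0.8,19],[-52,-0.8,19]],"rotation":[[0,0,0],[0,0,0],[0.004,-0.002,0],[0.004,-0.002,0],[0.004,-0.002,0],[0.004,-0.002,0],[0.004,-0.002,0],[0.004,-0.002,0],[0.004,-0.002,0],[0.004,-0.002,0]],"grip":[255,255,255,255,255,255,255,255,255,255]}'
python3 -m jog '{"xyz":[[0,0,0.8],[0,0,1.4],[0,0,1.4],[0,0,1.4]],"rotation":[[0,0,0],[0,0,0],[0,0,0],[0,0,0]],"grip":[255,255,255,255]}'
python3 -m jog '{"xyz":[[0,0,-5],[0,0,-12],[0,0,-19],[0,0,-19]],"rotation":[[0,0,0],[0,0,0],[0,0,0],[0,0,0]],"grip":[255,255,255,255]}'
python3 -c "
from h import *
plan(key(3,.068))"
```

```text
time_s: 5.2
position: [0.5746, 0.0916, 0.0525]
ee_rot: [-180.0, 0.0, 75.5]
force: [0.5, -0.2, -0.0]
finger_gap: 0.0002
time_s: 5.6
position: [0.5747, 0.0915, 0.0512]
ee_rot: [180.0, 0.0, 75.5]
force: [0.5, -0.2, -0.4]
finger_gap: 0.0004
time_s: 6.0
position: [0.5756, 0.0916, 0.0718]
ee_rot: [179.8, -0.0, 75.5]
force: [0.4, 1.0, 0.6]
finger_gap: 0.0005
t 6.0 pos [0.5756 0.0916 0.0718] rpy [ 1.7985e+02 -2.0000e-02  7.5550e+01] F [0.44 0.97 0.62] gap 0.0005
shift mm [-52.7  -1.    3.7] rot [ 0.003 -0.     0.001]
```

At the same heights key 2 pushes back with nothing, so its cap sits lower and is the likely latched one. I'll tap 3 and 4 the same way to be sure.

```bash
python3 -m jog '{"xyz":[[-15,-0.5,0],[-35,-0.5,0],[-52.5,-1,0],[-52.5,-1,4],[-52.5,-1,10],[-52.5,-1,14],[-52.5,-1,17],[-52.5,-1,19],[-52.5,-1,20],[-52.5,-1,20]],"rotation":[[0,0,0],[0,0,0],[0.003,0,0],[0.003,0,0],[0.003,0,0],[0.003,0,0],[0.003,0,0],[0.003,0,0],[0.003,0,0],[0.003,0,0]],"grip":[255,255,255,255,255,255,255,255,255,255]}'
python3 -m jog '{"xyz":[[0,0,-5],[0,0,-12],[0,0,-19],[0,0,-19]],"rotation":[[0,0,0],[0,0,0],[0,0,0],[0,0,0]],"grip":[255,255,255,255]}'
python3 -c "
from h import *
plan(key(4,.068))"
```

```text
time_s: 7.0
position: [0.5613, 0.0415, 0.0519]
ee_rot: [-179.9, -0.0, 75.6]
force: [-2.6, 1.9, 5.7]
finger_gap: 0.0005
time_s: 7.4
position: [0.5622, 0.0414, 0.0722]
ee_rot: [179.9, -0.1, 75.6]
force: [0.7, 0.0, 0.4]
finger_gap: 0.0
t 7.4 pos [0.5622 0.0414 0.0722] rpy [ 1.7991e+02 -6.0000e-02  7.5570e+01] F [0.66 0.03 0.37] gap 0.0
shift mm [-52.7  -0.6   4.2] rot [ 0.002 -0.001  0.001]
```

```bash
python3 -m jog '{"xyz":[[-15,-0.5,0],[-35,-0.5,0],[-52.5,-0.6,0],[-52.5,-0.6,4],[-52.5,-0.6,10],[-52.5,-0.6,14],[-52.5,-0.6,17],[-52.5,-0.6,19],[-52.5,-0.6,20],[-52.5,-0.6,20]],"rotation":[[0,0,0],[0,0,0],[0.002,0,0],[0.002,0,0],[0.002,0,0],[0.002,0,0],[0.002,0,0],[0.002,0,0],[0.002,0,0],[0.002,0,0]],"grip":[255,255,255,255,255,255,255,255,255,255]}'
python3 -m jog '{"xyz":[[0,0,-5],[0,0,-12],[0,0,-19],[0,0,-19]],"rotation":[[0,0,0],[0,0,0],[0,0,0],[0,0,0]],"grip":[255,255,255,255]}'
python3 -c "
from h import *
plan(key(2,.068))"
```

```text
time_s: 8.4
position: [0.5484, -0.0088, 0.0523]
ee_rot: [-179.9, -0.1, 75.6]
force: [-2.9, 1.4, 4.8]
finger_gap: 0.0005
time_s: 8.8
position: [0.5493, -0.009, 0.0727]
ee_rot: [179.9, -0.1, 75.6]
force: [-0.1, 0.8, -0.5]
finger_gap: 0.0002
t 8.8 pos [ 0.5493 -0.009   0.0727] rpy [ 1.7991e+02 -8.0000e-02  7.5600e+01] F [-0.06  0.75 -0.48] gap 0.0002
shift mm [103.3  -0.5   4.8] rot [ 0.002 -0.001  0.002]
```

Keys 1, 3 and 4 are springy at full height, so key 2 is the latched one. I'll go back and feel it at about 0.049.

```bash
python3 -m jog '{"xyz":[[25,0,0],[60,0,0],[90,0,0],[103.3,-0.5,0],[103.3,-0.5,5],[103.3,-0.5,12],[103.3,-0.5,18],[103.3,-0.5,21],[103.3,-0.5,22.5],[103.3,-0.5,23.5],[103.3,-0.5,23.5],[103.3,-0.5,23.5]],"rotation":[[0,0,0],[0,0,0],[0,0,0],[0.002,-0.001,0.002],[0.002,-0.001,0.002],[0.002,-0.001,0.002],[0.002,-0.001,0.002],[0.002,-0.001,0.002],[0.002,-0.001,0.002],[0.002,-0.001,0.002],[0.002,-0.001,0.002],[0.002,-0.001,0.002]],"grip":[255,255,255,255,255,255,255,255,255,255,255,255]}'
python3 -c "
from h import *
plan(key(2,.0445))"
```

```text
time_s: 10.0
position: [0.5742, 0.0903, 0.0499]
ee_rot: [-180.0, 0.0, 75.5]
force: [-2.8, -1.8, 4.4]
finger_gap: 0.0006
t 10.0 pos [0.5742 0.0903 0.0499] rpy [-1.7996e+02  2.0000e-02  7.5460e+01] F [-2.84 -1.81  4.39] gap 0.0006
shift mm [0.9 0.1 5.4] rot [-0.001  0.    -0.001]
```

Key 2 is firm at z≈0.050, exactly where a latched cap should stand. Now I'll press it all the way in.

```bash
python3 -m jog '{"xyz":[[0.5,0,1],[0.5,0,2],[0.5,0,3],[0.5,0,4],[0.5,0,5],[0.5,0,5.5],[0.5,0,5.5],[0.5,0,5.5]],"rotation":[[0,0,0],[0,0,0],[0,0,0],[0,0,0],[0,0,0],[0,0,0],[0,0,0],[0,0,0]],"grip":[255,255,255,255,255,255,255,255]}'
```

```text
time_s: 10.8
position: [0.5743, 0.0902, 0.0459]
ee_rot: [-180.0, 0.0, 75.4]
force: [-5.0, -1.4, 11.9]
finger_gap: 0.0006
```

```bash
python3 -m jog '{"xyz":[[0,0,1],[0,0,2],[0,0,3],[0,0,3],[0,0,3]],"rotation":[[0,0,0],[0,0,0],[0,0,0],[0,0,0],[0,0,0]],"grip":[255,255,255,255,255]}'
python3 -m jog '{"xyz":[[0,0,-2],[0,0,-6],[0,0,-12],[0,0,-20],[0,0,-25],[0,0,-25]],"rotation":[[0,0,0],[0,0,0],[0,0,0],[0,0,0],[0,0,0],[0,0,0]],"grip":[255,255,255,255,255,255]}'
python3 -c "
from h import *
plan(key(2,.0525))"
```

```text
time_s: 11.3
position: [0.5742, 0.0902, 0.0451]
ee_rot: [180.0, -0.0, 75.4]
force: [-6.9, 2.0, 16.3]
finger_gap: 0.0002
time_s: 11.9
position: [0.5748, 0.0901, 0.071]
ee_rot: [179.9, -0.0, 75.4]
force: [0.3, -1.1, 0.5]
finger_gap: 0.0001
t 11.9 pos [0.5748 0.0901 0.071 ] rpy [ 1.7987e+02 -3.0000e-02  7.5400e+01] F [ 0.31 -1.08  0.5 ] gap 0.0001
shift mm [ 1.  -0.6 18.5] rot [ 0.002 -0.    -0.002]
```

It bottomed at 0.0451 with 16 N. A light tap will show whether it has sprung up to full height.

```bash
python3 -m jog '{"xyz":[[1,-0.5,6],[1,-0.5,12],[1,-0.5,16],[1,-0.5,18.5],[1,-0.5,18.5],[1,-0.5,18.5]],"rotation":[[0,0,0],[0,0,0],[0,0,0],[0,0,0],[0,0,0],[0,0,0]],"grip":[255,255,255,255,255,255]}'
python3 -m jog '{"xyz":[[0,0,-10],[0,0,-30],[0,0,-60],[0,0,-90],[-40,-20,-120],[-80,-40,-150],[-120,-60,-150],[-160,-80,-150],[-200,-100,-150],[-240,-110,-150],[-280,-110,-150],[-280,-110,-150]],"rotation":[[0,0,0],[0,0,0],[0,0,0],[0,0,0],[0,0,0],[0,0,0],[0,0,0],[0,0,0],[0,0,0],[0,0,0],[0,0,0],[0,0,0]],"grip":[255,255,255,255,255,255,255,255,255,255,255,255]}'
python3 - <<'E'
from h import *
for n in("side","top"): cv2.imwrite(f"pics/{n}2.png",cams.snapshot(n))
a=cv2.imread("pics/side2.png");b=cv2.imread("pics/top2.png")
cv2.imwrite("pics/c2.png",np.vstack([np.hstack([cv2.resize(a,(400,250)),cv2.resize(b,(400,250))]),np.hstack([cv2.resize(a[120:270,270:360],(400,300)),cv2.resize(b[140:265,195:420],(400,300))])]))
E
```

```text
time_s: 12.5
position: [0.5741, 0.0912, 0.0525]
ee_rot: [179.9, -0.0, 75.4]
force: [-3.8, -0.0, 4.1]
finger_gap: 0.0004
time_s: 13.7
position: [0.3963, -0.1559, 0.2034]
ee_rot: [179.8, 0.1, 75.1]
force: [-0.3, 0.8, 0.8]
finger_gap: 0.0004
```

View pics/c2.png

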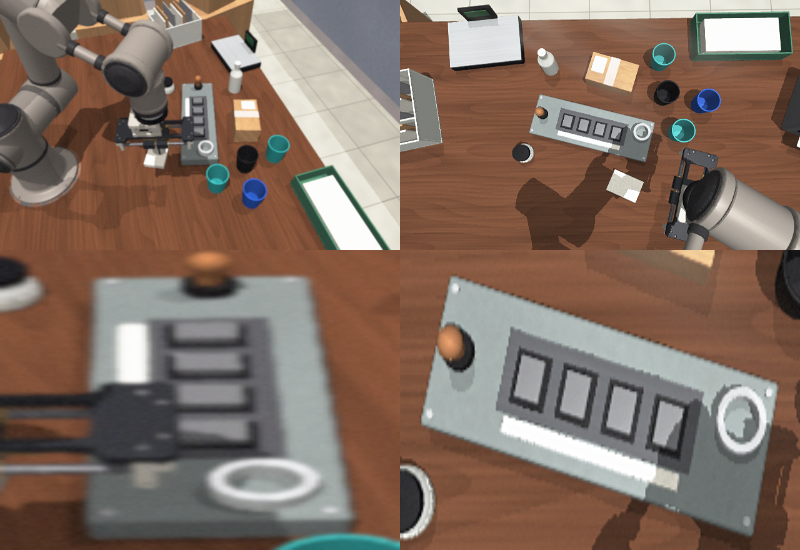

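Key 2 now gives 4.1 N at z = 0.0525, just as the up keys do. The pictures show all four caps alike, and the stamp, tape and other things where they stood. The arm is clear in the air.

```bash
python3 -c "
from plant import ticket
print(ticket.hand_in())"
```

```text
the job is handed in; nothing more can be done
None
```

The latched key was the second from the robot's left. I pressed it all the way in, it sprang back up, and the job was handed in at about 14 s with no verdict reported.

- **Finding it:** With the fingers shut, light taps at z ≈ 0.0515–0.0525 m gave 4–6 N of springy resistance on keys 1, 3 and 4. That is about 3 mm of push at most, against the 6 mm limit. Key 2 gave nothing there, and was firm only at about 0.050 m, where a latched cap should stand.
- **Pressing it:** Key 2 went down to 0.0451 m, the end of its travel, with about 16 N. The first push stopped at 0.0459 m, so I added a little more.
- **Last checks:** A light tap on key 2 then read 4.1 N at 0.0525 m, the same as the up keys. The final pictures showed all four caps alike and the other things apparently unmoved, and the arm was clear in the air with the force reading near zero. I judged the pictures by eye and did not measure positions again. No check failed or disagreed.

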